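# Show the base of the green jar to the inspection camera

### The arm

A 7-joint arm with a two-finger parallel gripper is mounted at the origin on the work surface. World frame = base frame: x ahead of the robot, y to its left, z up, the work surface at z = 0. Lengths are in mm, angles in rad, forces in N, time in s.
With the tool pointing down it reaches from about 425 to 875 mm from the base axis. Payload 4.7 kg.
Tool frame: the origin (TCP) lies at the very end of the fingers, on their centre line; the grasp point (between the pads) lies 19 mm behind it; z points along the fingers, y is the line along which they close (so a half turn about z gives the same grasp; the last joint's range is limited). The gripper opens to 85 mm and grips with 20 to 120 N. Pads are 22 mm wide; open, the fingers measure 114 mm over their backs; the gripper's body (76 mm by 85 mm) begins 54 mm behind the grasp point. The pads swing forward as they close: fully open they stand 13 mm farther back than shut.
Start: joints at [-1.316, 0.321, -0.07, 1.45, 0.023, 1.371, -0.057], TCP at [155.038, 631.259, 231.349] pointing down, gripper open.
Joint ranges: [-2.86, 2.86], [-0.3, 2.09], [-1.38, 1.24], [0.06, 2.45], [-1.56, 4.7], [0.09, 2.05], [-2.69, 2.69]. Speed limits (rad/s): [2.57, 2.57, 3.14, 3.14, 3.14, 3.14, 3.14].

### API

Orientations are given as a rotation vector (axis times angle).
In Python, from rig import robot gives the robot as it stands.
- The arm moves only by the tool jog_arm, called after "Request:" in YAML: its name, and indented under it one key for each argument. Schema: {"type":"object","properties":{"plan":{"type":"array","items":{"type":"object","properties":{"x":{"type":"number"},"y":{"type":"number"},"z":{"type":"number"},"twist":{"type":"number"},"jaw":{"type":"number"}},"additionalProperties":false,"required":["jaw"]},"minItems":1,"maxItems":20},"grip_force":{"type":"number"},"only":{"type":"string"},"quiet":{"type":"boolean"},"lines":{"type":"string"}},"required":["plan"],"additionalProperties":false}. plan is a list of rows, 1 to 20 of them, each an object with the fields x, y, z (the shift in cm), twist (a turn about the tool's z in units of 0.05 rad), jaw (the opening from 0.0 (shut) to 1.0 (fully open)); a field left out counts as zero (the opening has to be given); each row is the pose to reach, as a shift and turn from the pose commanded when the call began, along the tool's axes at that moment; what a row does not reach only later rows make up. A row lasts 1/8 s, in which the tool goes at most 62.5 mm and 0.188 rad, less where a joint would pass 70% of its speed; a pose out of reach is approached as far as the arm can. The fingers move at their own pace and stop on an object; grip_force is the grip in N (left out, the last holds). Time passes only in rows, so rows that do not move let the fingers close. The tool returns the time, the measured TCP pose, the force, the opening and the grip force at its end. only (a regular expression) keeps the lines of the reply that match it, lines (a string "A,B") keeps lines A to B, and quiet returns only ok. Input that does not fit is refused with a message, and nothing moves.
- robot.observe(): the state, without advancing time (a new reading comes with each control period).
- robot.snapshot(name): name is "side" or "top" or "wrist"; returns the picture (420x560x3 uint8, red, green, blue); there is no depth.
- robot.get_calibration(name): a dict with "fovy" (degrees; the focal length in pixels is half the picture's height over the tangent of half this angle, whatever the lens; pixels are square), "cx", "cy" (the principal point, pixels), "rvec" (rotation vector, rad) and "tvec" (3), from world to camera coordinates, as OpenCV has them. Camera axes: x right, y down, z forward; pixel columns grow to the right and rows downward; lengths in mm; the calibration is good to about 2 mm. The wrist camera is an equidistant fisheye: a pixel r from the principal point sees the ray r / f radians off the axis. A picture is of the moment at which its call begins: read the wrist's pose just before it. get_calibration takes no time and is no camera call; for the wrist camera it gives the pose at the moment of the call.
- robot.sign_off(): hands the job in; it is judged then, once.
The state is a dict: "t": time; "qpos": joint angles; "qd": joint speeds; "joint_torque": joint torques, N m; "tcp_pos": TCP position; "ee_rot": TCP orientation; "ft_force": force on the tool from outside, world axes, zero at the start; "moment": the same for the moment, N m; "finger_gap": opening from 0.0 (shut) to 1.0 (fully open); "grip_force": force on a finger pad.
Only numpy, scipy, OpenCV 4.12 (cv2) and the standard library are available. Lean on these libraries where they do the work, as an engineer would, in place of code of your own. Each camera call takes 0.05 s, during which the arm holds its last target. There are 200 camera calls.

### The job

The green jar has to be checked for cracks in its base: take off its loose red lid and leave it balanced, open side down, on the middle of the upturned white bowl, then lift the green jar out of the cardboard tray and hold it up in front of the inspection camera, mouth away from the lens and base squarely facing it, centred on the lens, with the base 12 cm from the lens. Finish while still holding the jar there, steady in the air. Do not touch the camera or its stand, and leave all the other jars and things where they stand.

Things in the scene. Friction and masses are not known exactly. Their poses are not given: they have to be found in the camera images.
- green_jar: the jar to show: round, green glass, 62 mm across and 120 mm tall, straight-sided up to 76 mm, sloping in to a straight neck 43 mm across from 92 mm up to the rim at 120 mm; mass 0.12 to 0.26 kg. It stands upright on the floor of the tray. Origin: centre of its underside; z runs up its axis to the mouth.
- lid: red metal lid lying loosely on the green jar's mouth (no thread): shallow cap 55 mm across, 14 mm tall, open below, inside 50 mm across and 10 mm deep; 25 g. Origin: centre of its lower edge; z up through its top. On the jar its lower edge is 110 mm above the jar's underside. It lifts straight off; on the bowl's dome it sits with its lower edge about 6 mm below the dome's top.
- bowl: deep white enamel bowl standing upside down on the bench, loose, 0.5 kg: straight wall 100 mm across (108 mm at the blue rim below), then a smooth half-sphere dome of radius 50 mm; 100 mm tall. Origin: centre of its rim on the bench; z up.
- bowl_top (a point): the highest point of the bowl's dome, 100 mm above the bench
- tray: fixed open cardboard tray holding three jars: outside 240 mm (x) by 230 mm (y), 40 mm tall, walls and floor 5 mm thick. Origin: centre of its underside; z up.
- camera: head of the fixed inspection camera: grey box 46 mm square, white ring light 60 mm across, black lens 38 mm across. Origin: centre of the lens's front face, 115 mm above the bench; z points out of the lens along the line of sight, always 50 degrees above level, roughly towards the robot (a jar shown to it leans 40 degrees, mouth towards the robot). Only its place and heading vary.
- view_point (a point): the point in the air 120 mm in front of the lens on its line of sight, about 207 mm above the bench, with the same axes as camera: where the centre of the jar's underside belongs
- stand: the camera's fixed stand: round dark steel foot 90 mm across and 14 mm thick with a short post. Origin: centre of its underside; its -x axis is the camera's heading; the lens front is 30 mm along -x from the origin.
- clear_jar: bystander in the tray: clear glass jar with a white lid fixed on, same shape, 124 mm tall with the lid. Origin: centre of its underside.
- amber_jar: bystander in the tray: amber (brown) glass jar with a black lid fixed on, same shape, 124 mm tall with the lid. Origin: centre of its underside. In the tray the jars stand at least 100 mm apart, centre to centre; which is where varies.
- can: bystander: food tin with a yellow label, 72 mm across, 100 mm tall, on the bench. Origin: centre of its underside.
- brush: bystander: small brush 180 mm long lying on the bench, wooden handle. Origin: on its underside near the middle.
- low_jar: bystander: low clear jar with a brass-coloured lid, 76 mm across, 75 mm tall. Origin: centre of its underside.

How it is judged (in metres and radians):
On the way, in this order (a step that is already met when the one before it is completed fails the run):
1. the red lid rests balanced on the middle of the bowl's dome, open side down, let go (horizontal distance between lid and bowl_top below 0.015 m and height (world z) of lid above 0.075 m and angle between lid's own z axis and vertical below 0.4 rad and angle between bowl's own z axis and vertical below 0.1 rad and contact force between lid and bowl above 0.03 N and contact force between lid and the fingers below 0.02 N and linear speed of lid below 0.03 m/s), for 0.3 s.
2. the green jar is lifted clear out of the tray (height (world z) of green_jar above 0.06 m and contact force between green_jar and the fingers above 1 N and contact force between green_jar and tray below 0.05 N), for 0.1 s.
At the end, for the whole second after the job is handed in: Only the gripper holds the green jar, steady in the air: base centre within 20 mm of the line of sight, 95 to 145 mm from the lens, axis within 10 degrees of the line of sight, base towards the lens. The lid rests on the bowl, open side down, within 15 mm of the middle, let go (all of step 1 and x of green_jar in the frame of camera between -0.02 and 0.02 m and y of green_jar in the frame of camera between -0.02 and 0.02 m and z of green_jar in the frame of camera between 0.095 and 0.145 m and angle between the z axis of green_jar and the z axis of camera, either way round below 0.17 rad and angle between green_jar's own z axis and vertical below 1.2 rad and linear speed of green_jar below 0.02 m/s and angular speed of green_jar below 0.15 rad/s and contact force between green_jar and the fingers above 1 N and contact force between green_jar and tray below 0.05 N and contact force between green_jar and bowl below 0.05 N and contact force between green_jar and lid below 0.05 N and contact force between green_jar and stand below 0.05 N and contact force between green_jar and clear_jar below 0.05 N and contact force between green_jar and amber_jar below 0.05 N and contact force between green_jar and can below 0.05 N and contact force between green_jar and brush below 0.05 N and contact force between green_jar and low_jar below 0.05 N); the arm keeps its last pose, push and grip.
It fails at once if the camera or its stand is touched (contact force between any of camera, stand and anything else above 0.5 N).
It fails at once if one of the other jars or bystanders is moved by more than 30 mm (distance of any of clear_jar, amber_jar, can, brush, low_jar from where it was at the start of the episode above 0.03 m).
It also fails if it takes over 54 s, if anything falls off the work surface, if the arm or the gripper's body presses on something with over 40 N, if the wrist force passes 120 N, or if a joint passes its speed limit or range.

## Working session

There is one attempt and no reset: what is moved stays moved. The work goes in short steps, Python scripts to look and compute and a tool call to move; the robot and the scene stay as the last step left them, time stands still between calls to the robot, and variables do not carry over. Pictures are saved under pics/ and viewed, at most 10 in all, crops included, and the job is handed in when it is done.

```bash
ls; mkdir -p pics
```

Run:
```python
from rig import robot
import cv2
for n in("side","top","wrist"):
    c=robot.get_calibration(n);print(n,c)
    cv2.imwrite(f"pics/{n}0.png",robot.snapshot(n)[:,:,::-1])
s=robot.observe();print(s['tcp_pos'],s['ee_rot'],s['t'])
```

```text
pics
rig.py
side {'fovy': 48.74359522346771, 'cx': 270.9415677911674, 'cy': 215.24838554888032, 'rvec': array([ 2.45230222, -0.41906485,  0.13022988]), 'tvec': array([-537.5578436 ,  175.86175012, 1147.5538396 ])}
top {'fovy': 56.85026423505472, 'cx': 280.4718396764993, 'cy': 212.2932474329131, 'rvec': array([ 2.08847285, -2.12983059,  0.22259355]), 'tvec': array([-57.86455565, 580.86488416, 956.69681475])}
wrist {'fovy': 65.70646984690485, 'cx': 281.36128772938355, 'cy': 210.0160932196259, 'rvec': array([-2.253605  , -1.76767823, -0.29528076]), 'tvec': array([-648.29378159,  -41.1015489 ,  379.30324632])}
[154.94325848 630.83912167 230.46714981] [-3.77242553e-01 -3.11876245e+00  2.32179054e-03] 0.15
```
View pics/side0.png

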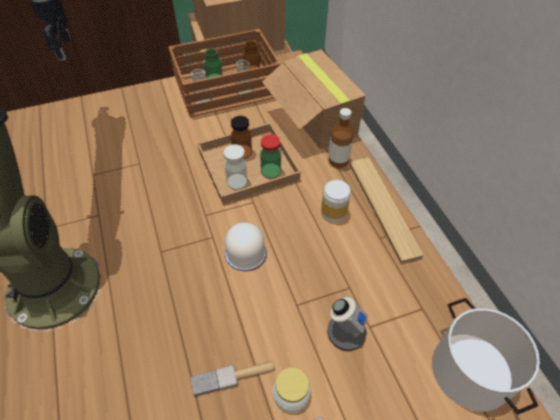

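View pics/top0.png

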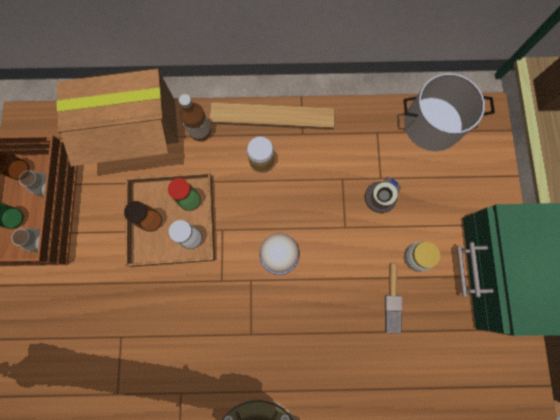

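Create h.py:
```python
import numpy as np,cv2
from scipy.spatial.transform import Rotation as R
from rig import robot
C={n:robot.get_calibration(n) for n in("side","top")}
def K(c):
    f=210/np.tan(np.radians(c['fovy']/2)); return np.array([[f,0,c['cx']],[0,f,c['cy']],[0,0,1]])
def ray(n,uv):
    c=C[n];r=R.from_rotvec(c['rvec']);return -r.inv().apply(c['tvec']),r.inv().apply(np.linalg.inv(K(c))@[*uv,1])
def atz(n,uv,z):
    o,d=ray(n,uv);return o+d*(z-o[2])/d[2]
def proj(n,p):
    c=C[n];return cv2.projectPoints(np.float64(p).reshape(-1,1,3),c['rvec'],c['tvec'],K(c),None)[0][:,0]
def blob(img,lo,hi,box):
    x0,y0,x1,y1=box;m=cv2.inRange(cv2.cvtColor(img[y0:y1,x0:x1],cv2.COLOR_BGR2HSV),lo,hi)
    k,l,s,c=cv2.connectedComponentsWithStats(m);i=1+np.argmax(s[1:,4]);return c[i]+[x0,y0],s[i]
```

Run:
```python
from h import *
t=cv2.imread('pics/top0.png');s=cv2.imread('pics/side0.png')
for n,im,box in(('top',t,(160,170,200,205)),('side',s,(255,130,285,155))):
    a=im.copy();b=cv2.cvtColor(im,cv2.COLOR_BGR2HSV);x0,y0,x1,y1=box
    m=((b[...,0]<6)|(b[...,0]>170))&(b[...,1]>150);q=np.argwhere(m[y0:y1,x0:x1]);c=q.mean(0)[::-1]+[x0,y0]
    print(n,'lid',c,len(q),q.min(0)[::-1]+[x0,y0],q.max(0)[::-1]+[x0,y0],atz(n,c,125 if n=='side' else 127))
for n,im,box in(('top',t,(250,225,310,285)),('side',s,(215,215,275,275))):
    c,st=blob(im,(0,0,90),(180,70,255),box);print(n,'bowl',c,st,atz(n,c,50))
def crop(im,x,y,w=70):
    return cv2.resize(im[y-int(w*.375):y+int(w*.375),x-w//2:x+w//2],(400,300),interpolation=cv2.INTER_CUBIC)
cv2.imwrite('pics/crops.png',np.vstack([np.hstack([crop(t,383,195,80),crop(s,348,322,80)]),np.hstack([crop(t,279,254,80),crop(s,245,245,80)])]))
```

```text
top lid [178.41891892 188.34594595] 370 [168 178] [189 199] [631.54401783 183.4186505  127.        ]
side lid [270.15447154 141.91869919] 246 [261 134] [279 150] [630.68168558 179.21694086 125.        ]
top bowl [278.90360502 254.0869906 ] [   9    9   40   41 1276] [471.27635742 -63.04706378  50.        ]
side bowl [244.58865672 246.6758209 ] [   9    7   43   49 1675] [472.87158821 -78.69181884  50.        ]
```

View pics/crops.png

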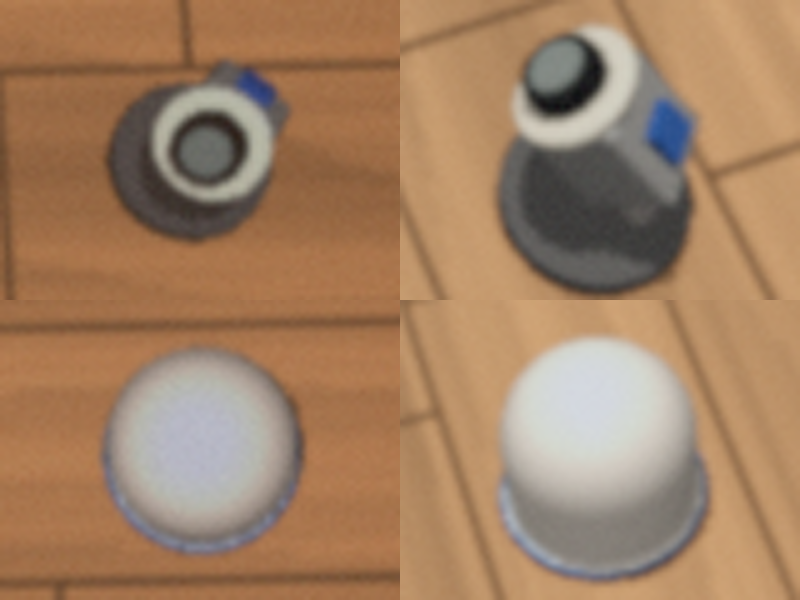

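Create fit.py:
```python
from h import *
from scipy.optimize import least_squares
a=np.linspace(0,2*np.pi,90)
def circ(r,z): return np.c_[r*np.cos(a),r*np.sin(a),0*a+z]
def bb(n,p): q=proj(n,p);return np.r_[q.min(0),q.max(0)]
def px(n,v,o): # crop -> picture, v=(l,t,r,b) nan allowed
    return (np.array(v,float)+.5)/5-.5+np.tile(o,2)
bowl=np.vstack([circ(54,0),circ(54,3)]+[circ(50*np.cos(e),50+50*np.sin(e)) for e in np.linspace(0,1.57,30)])
T=px('top',(104,347-300,302,553-300),(239,224));S=px('side',(100,37,308,278),(205,215))
f=lambda v:np.r_[bb('top',bowl+[*v,0])-T,bb('side',bowl+[*v,0])-S]
r=least_squares(f,[472,-65]);print('bowl',r.x,r.fun.round(1))
N=np.nan
FT=px('top',(108,N,N,240),(343,165));FS=px('side',(100,N,292,292),(308,292))
RT=px('top',(150,84,273,205),(343,165));RS=px('side',(114,25,240,150),(308,292))
LT=((206+.5)/5-.5+343,(153+.5)/5-.5+165);LS=((156+.5)/5-.5+308,(71+.5)/5-.5+292)
e=np.radians(50)
def frame(h): # h: heading angle of -x of stand
    d=np.array([np.cos(h),np.sin(h),0]);z=np.cos(e)*d+np.r_[0,0,np.sin(e)]
    x=np.cross([0,0,1],d);y=np.cross(z,x);return d,np.c_[x,y,z]
def g(v):
    x,y,h,b,t=v;d,M=frame(h);o=np.array([x,y,0])+30*d+[0,0,115]
    foot=np.vstack([circ(45,0),circ(45,14)])+[x,y,0]
    ring=np.vstack([circ(30,-b),circ(30,-b-t)])@M.T+o
    k=np.r_[bb('top',foot)-FT,bb('side',foot)-FS,bb('top',ring)-RT,bb('side',ring)-RS,proj('top',o)[0]-LT,proj('side',o)[0]-LS]
    return np.r_[k[~np.isnan(k)]]
s0=atz('top',LT,115);s1=atz('side',LS,115);print('lens',s0,s1)
for h0 in(np.pi,2.8,-2.8):
    r=least_squares(g,[s0[0]+30,s0[1],h0,8,5],loss='soft_l1');v=r.x;d,M=frame(v[2]);o=np.r_[v[:2],0]+30*d+[0,0,115]
    print(v.round(2),r.cost,r.fun.round(1),'lens',o.round(1),'z',M[:,2].round(3),'view',(o+120*M[:,2]).round(1))
```

```bash
python3 fit.py
```

```text
bowl [476.67497574 -63.7767058 ] [-0.  -0.3  0.1 -0.1 -0.3 -0.3 -0.1  0.3]
lens [ 606.76284859 -328.84073065  115.        ] [ 606.86789828 -332.21861227  115.        ]
[ 631.04 -348.46    2.48   13.59    4.42] 2.37142625211324 [-0.6  0.1 -1.2  0.7  0.4  0.5  0.   0.4 -1.1 -0.2 -0.4 -0.2  0.2  0.5
 -0.2 -0.2 -0.9] lens [ 607.3 -330.1  115. ] z [-0.508  0.394  0.766] view [ 546.4 -282.7  206.9]
[ 631.04 -348.46    2.48   13.59    4.42] 2.371426252076401 [-0.6  0.1 -1.2  0.7  0.4  0.5  0.   0.4 -1.1 -0.2 -0.4 -0.2  0.2  0.5
 -0.2 -0.2 -0.9] lens [ 607.3 -330.1  115. ] z [-0.508  0.394  0.766] view [ 546.4 -282.7  206.9]
[ 631.04 -348.46   -3.8    13.59    4.42] 2.3714262521214624 [-0.6  0.1 -1.2  0.7  0.4  0.5  0.   0.4 -1.1 -0.2 -0.4 -0.2  0.2  0.5
 -0.2 -0.2 -0.9] lens [ 607.3 -330.1  115. ] z [-0.508  0.394  0.766] view [ 546.4 -282.7  206.9]
```

Run:
```python
from fit import *
print('---')
lid=np.vstack([circ(27.5,115),circ(27.5,129)])
T=np.array([167.5,177.5,189.5,199.5]);S=np.array([260.5,133.5,279.5,150.5])
for nm,f in(('top',lambda v:bb('top',lid+[*v,0])-T),('side',lambda v:bb('side',lid+[*v,0])-S),('both',lambda v:np.r_[bb('top',lid+[*v,0])-T,bb('side',lid+[*v,0])-S])):
    r=least_squares(f,[631,182]);print(nm,r.x,r.fun.round(1))
for p in((126,177),(212,175),(215,262),(127,266)):print(p,atz('top',p,40).round())
for n,p in(('clear',(180,231)),('amber',(136,212))):print(n,atz('top',p,129).round())
s=robot.observe();print(R.from_rotvec(s['ee_rot']).as_matrix().round(3))
t=cv2.imread('pics/top0.png');s=cv2.imread('pics/side0.png')
def crop(im,x,y,w):
    return cv2.resize(im[y-int(w*.375):y+int(w*.375),x-w//2:x+w//2],(400,300),interpolation=cv2.INTER_CUBIC)
cv2.imwrite('pics/tray.png',np.hstack([crop(t,170,220,140),crop(s,250,165,120)]))
```

```text
bowl [476.67497574 -63.7767058 ] [-0.  -0.3  0.1 -0.1 -0.3 -0.3 -0.1  0.3]
lens [ 606.76284859 -328.84073065  115.        ] [ 606.86789828 -332.21861227  115.        ]
[ 631.04 -348.46    2.48   13.59    4.42] 2.37142625211324 [-0.6  0.1 -1.2  0.7  0.4  0.5  0.   0.4 -1.1 -0.2 -0.4 -0.2  0.2  0.5
 -0.2 -0.2 -0.9] lens [ 607.3 -330.1  115. ] z [-0.508  0.394  0.766] view [ 546.4 -282.7  206.9]
[ 631.04 -348.46    2.48   13.59    4.42] 2.371426252076401 [-0.6  0.1 -1.2  0.7  0.4  0.5  0.   0.4 -1.1 -0.2 -0.4 -0.2  0.2  0.5
 -0.2 -0.2 -0.9] lens [ 607.3 -330.1  115. ] z [-0.508  0.394  0.766] view [ 546.4 -282.7  206.9]
[ 631.04 -348.46   -3.8    13.59    4.42] 2.3714262521214624 [-0.6  0.1 -1.2  0.7  0.4  0.5  0.   0.4 -1.1 -0.2 -0.4 -0.2  0.2  0.5
 -0.2 -0.2 -0.9] lens [ 607.3 -330.1  115. ] z [-0.508  0.394  0.766] view [ 546.4 -282.7  206.9]
---
top [632.55047966 184.32745647] [-0.7 -0.4  0.7  0.4]
side [631.38128874 182.40848897] [-0.5 -0.3  0.5  0.3]
both [632.10445439 183.79093315] [-0.5 -0.2  0.9  0.5 -0.4 -0.7  0.6 -0.1]
(126, 177) [692. 352.  40.]
(212, 175) [692. 116.  40.]
(215, 262) [455. 104.  40.]
(127, 266) [449. 334.  40.]
clear [524. 175. 129.]
amber [573. 285. 129.]
[[-0.971  0.238 -0.   ]
 [ 0.238  0.971 -0.001]
 [-0.    -0.001 -1.   ]]
```

View pics/tray.png

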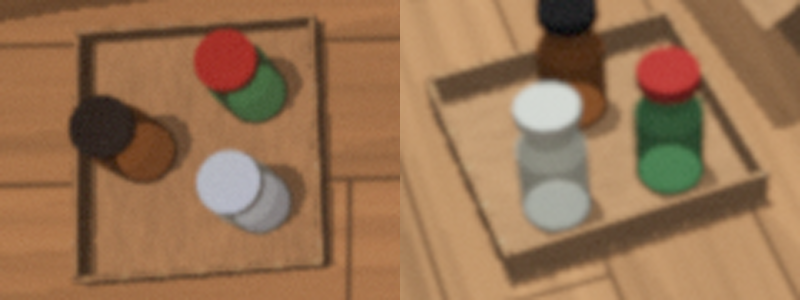

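The rows are not in the units I measure in: shifts go in cm and turns go in units of 0.05 rad. I convert before sending: -480 mm is -48, -320 mm is -32.

Request:
jog_arm:
  plan:
    - {"x":-6,"y":-3.4,"jaw":1}
    - {"x":-12,"y":-6.7,"jaw":1}
    - {"x":-18,"y":-10.1,"jaw":1}
    - {"x":-24,"y":-13.5,"jaw":1}
    - {"x":-30,"y":-16.9,"jaw":1}
    - {"x":-36,"y":-20.2,"jaw":1}
    - {"x":-42,"y":-23.6,"jaw":1}
    - {"x":-48,"y":-27,"jaw":1}
    - {"x":-54,"y":-30.4,"jaw":1}
    - {"x":-57,"y":-32,"jaw":1}
    - {"x":-57,"y":-32,"z":4,"jaw":1}
    - {"x":-57,"y":-32,"z":4,"jaw":1}
    - {"x":-57,"y":-32,"z":4,"jaw":1}
  grip_force: 20

```text
t: 1.78
tcp_pos: [631.7, 186.0, 191.5]
ee_rot: [-0.375, -3.118, -0.001]
ft_force: [-0.3, 0.8, 0.7]
finger_gap: 1.002
grip_force: 0.0
```

Create w.py:
```python
import sys
from h import *
n=sys.argv[1]
s=robot.observe();c=robot.get_calibration("wrist");im=robot.snapshot("wrist")[:,:,::-1].copy()
def wp(p):
    q=R.from_rotvec(c['rvec']).apply(np.float64(p).reshape(-1,3))+c['tvec'];f=210/np.tan(np.radians(c['fovy']/2))
    th=np.arctan2(np.hypot(q[:,0],q[:,1]),q[:,2]);u=q[:,:2]/np.hypot(q[:,0],q[:,1])[:,None];return u*(f*th)[:,None]+[c['cx'],c['cy']]
def draw(p,col):
    cv2.polylines(im,[wp(p).round().astype(np.int32)],True,col,1)
a=np.linspace(0,6.283,60)
def circ(x,y,r,z): return np.c_[x+r*np.cos(a),y+r*np.sin(a),0*a+z]
```

Add to w.py:
```python
for v in sys.argv[2:]:
    x,y,r,z=map(float,v.split(','));draw(circ(x,y,r,z),(255,0,255))
cv2.imwrite(f'pics/{n}.png',im);print(s['tcp_pos'],s['t'],s['ft_force'])
```

```bash
python3 w.py w1 632,184,27.5,129 632,184,31,81
```

```text
[631.70663432 185.97658681 191.51796027] 1.775 [-0.31308436  0.79987677  0.70691428]
```

View pics/w1.png

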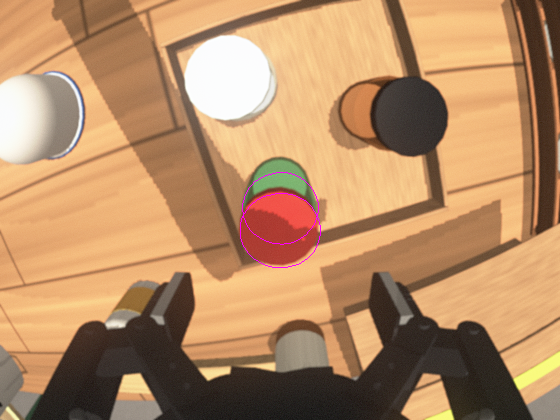

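In the tool's units: 80 mm is 8, 40 mm is 4.

Request:
jog_arm:
  plan:
    - {"y":-0.2,"z":4,"jaw":1}
    - {"y":-0.2,"z":6,"jaw":1}
    - {"y":-0.2,"z":7,"jaw":1}
    - {"y":-0.2,"z":8,"jaw":1}
    - {"y":-0.2,"z":8,"jaw":1}
    - {"y":-0.2,"z":8,"jaw":1}
    - {"y":-0.2,"z":8,"jaw":0.4}
    - {"y":-0.2,"z":8,"jaw":0.4}
    - {"y":-0.2,"z":8,"jaw":0.4}
    - {"y":-0.2,"z":8,"jaw":0.4}
    - {"y":-0.2,"z":8,"jaw":0.4}
    - {"y":-0.2,"z":8,"jaw":0.4}
  grip_force: 20

```text
t: 3.32
tcp_pos: [632.2, 182.9, 112.0]
ee_rot: [0.377, 3.118, 0.001]
ft_force: [-1.5, 0.9, 4.6]
finger_gap: 0.638
grip_force: 21.2
```

In the tool's units: -184 mm is -18.4, -92 mm is -9.2.

Request:
jog_arm:
  plan:
    - {"z":-1.5,"jaw":0.4}
    - {"z":-4,"jaw":0.4}
    - {"z":-7,"jaw":0.4}
    - {"x":1.5,"y":-4.6,"z":-7,"jaw":0.4}
    - {"x":3.1,"y":-9.2,"z":-7,"jaw":0.4}
    - {"x":4.6,"y":-13.8,"z":-7,"jaw":0.4}
    - {"x":6.1,"y":-18.4,"z":-7,"jaw":0.4}
    - {"x":7.7,"y":-23,"z":-7,"jaw":0.4}
    - {"x":9.2,"y":-27.7,"z":-7,"jaw":0.4}
    - {"x":9.2,"y":-27.7,"z":-7,"jaw":0.4}
    - {"x":9.2,"y":-27.7,"z":-7,"jaw":0.4}

```text
t: 4.7
tcp_pos: [476.6, -64.1, 181.7]
ee_rot: [0.378, 3.118, 0.001]
ft_force: [0.6, 0.2, 1.3]
finger_gap: 0.64
grip_force: 21.4
```

```bash
python3 w.py w2 477,-64,50,50 477,-64,54,0
```

```text
[476.55033424 -64.06121893 181.66084159] 4.7 [0.59525637 0.21923619 1.31570657]
```

View pics/w2.png

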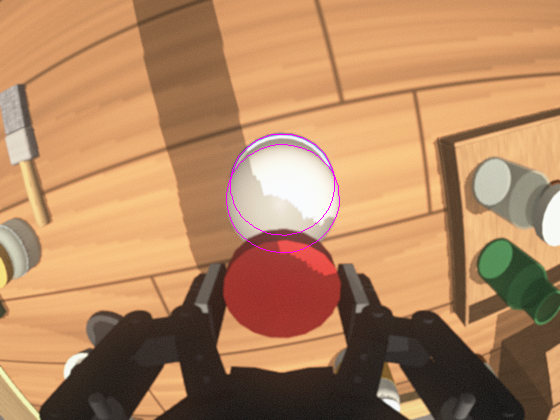

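Run:
```python
import sys;sys.argv=['w','w3']
exec(open('w.py').read())
b=cv2.cvtColor(im,cv2.COLOR_BGR2HSV);m=((b[...,0]<7)|(b[...,0]>170))&(b[...,1]>150)
q=np.argwhere(m[220:345,215:350])+[220,215];print(q.min(0)[::-1],q.max(0)[::-1])
for dx,dy in((0,0),(3,0),(0,3),(3,3),(-3,0)):
    p=np.vstack([wp(circ(476.6+dx,-64.1+dy,27.5,z)) for z in(185,199)]);print(dx,dy,p.min(0).round(),p.max(0).round())
```

```text
[476.7950872  -63.49194713 181.52835744] 4.75 [ 0.58404843  0.56239364 -0.82073582]
[222 239] [341 336]
0 0 [222. 231.] [342. 343.]
3 0 [224. 237.] [343. 347.]
0 3 [228. 230.] [348. 342.]
3 3 [230. 235.] [349. 346.]
-3 0 [220. 225.] [341. 338.]
```

In the tool's units: 88 mm is 8.8, 86 mm is 8.6.

Request:
jog_arm:
  plan:
    - {"z":4,"jaw":0.4}
    - {"z":7,"jaw":0.4}
    - {"z":8,"jaw":0.4}
    - {"z":8.6,"jaw":0.4}
    - {"z":8.8,"jaw":0.4}
    - {"z":8.8,"jaw":0.4}
    - {"z":8.8,"jaw":0.4}

```text
t: 5.68
tcp_pos: [476.9, -64.4, 94.0]
ee_rot: [0.377, 3.118, 0.001]
ft_force: [0.1, -0.3, -0.5]
finger_gap: 0.639
grip_force: 21.4
```

In the tool's units: 3 mm is 0.3, 2 mm is 0.2.

Request:
jog_arm:
  plan:
    - {"x":0.1,"z":0.1,"jaw":0.4}
    - {"x":0.2,"z":0.2,"jaw":0.4}
    - {"x":0.2,"z":0.3,"jaw":0.4}
    - {"x":0.2,"z":0.3,"jaw":0.4}
    - {"x":0.2,"z":0.3,"jaw":0.4}

```text
t: 6.3
tcp_pos: [474.7, -63.9, 90.7]
ee_rot: [0.377, 3.118, 0.001]
ft_force: [-0.4, -0.4, 4.8]
finger_gap: 0.641
grip_force: 21.6
```

In the tool's units: -4 mm is -0.4, -3 mm is -0.3.

Request:
jog_arm:
  plan:
    - {"z":-0.3,"jaw":0.4}
    - {"x":-0.4,"z":-0.3,"jaw":0.4}
    - {"x":-0.4,"z":-0.1,"jaw":0.4}
    - {"x":-0.4,"z":-0.05,"jaw":0.4}
    - {"x":-0.4,"z":-0.05,"jaw":0.4}

```text
t: 6.92
tcp_pos: [478.6, -65.0, 91.0]
ee_rot: [0.377, 3.118, 0.0]
ft_force: [0.4, -0.3, 2.8]
finger_gap: 0.64
grip_force: 21.5
```

Request:
jog_arm:
  plan:
    - {"jaw":0.75}
    - {"jaw":0.85}
    - {"jaw":1}
    - {"jaw":1}
    - {"jaw":1}
    - {"jaw":1}
    - {"z":-1,"jaw":1}
    - {"z":-4,"jaw":1}
    - {"z":-8,"jaw":1}
    - {"z":-12,"jaw":1}
    - {"z":-12,"jaw":1}

```text
t: 8.3
tcp_pos: [480.7, -65.2, 214.9]
ee_rot: [0.377, 3.111, 0.003]
ft_force: [0.3, 0.4, -1.1]
finger_gap: 0.997
grip_force: 0.0
```

Run:
```python
from h import *
t=robot.snapshot('top')[:,:,::-1];s=robot.snapshot('side')[:,:,::-1]
for n,im,box in(('top',t,(255,230,305,280)),('side',s,(220,215,270,265))):
    b=cv2.cvtColor(im,cv2.COLOR_BGR2HSV);x0,y0,x1,y1=box
    m=((b[...,0]<6)|(b[...,0]>170))&(b[...,1]>150);q=np.argwhere(m[y0:y1,x0:x1]);c=q.mean(0)[::-1]+[x0,y0] if len(q) else [0,0]
    print(n,len(q),c,atz(n,c,104))
def crop(im,x,y,w):
    return cv2.resize(im[y-int(w*.375):y+int(w*.375),x-w//2:x+w//2],(400,300),interpolation=cv2.INTER_CUBIC)
cv2.imwrite('pics/placed.png',np.hstack([crop(t,279,254,120),crop(s,245,245,120)]))
```

```text
top 0 [0, 0] [1206.34602955  719.51002901  104.        ]
side 307 [243.72312704 230.08794788] [477.19267344 -67.61454776 104.        ]
```

View pics/placed.png

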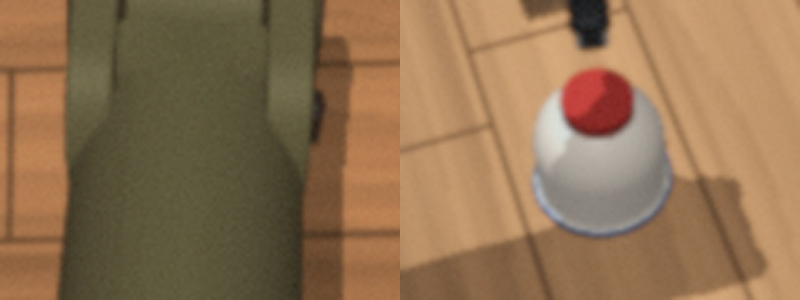

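In the tool's units: 278 mm is 27.8, 184 mm is 18.4, 1.28 rad is 25.6.

Request:
jog_arm:
  plan:
    - {"x":-1.5,"y":4.6,"twist":3.6,"jaw":1}
    - {"x":-3,"y":9.2,"twist":7.2,"jaw":1}
    - {"x":-4.5,"y":13.8,"twist":10.8,"jaw":1}
    - {"x":-6,"y":18.4,"twist":14.4,"jaw":1}
    - {"x":-7.5,"y":23,"twist":18,"jaw":1}
    - {"x":-9,"y":27.8,"twist":21.6,"jaw":1}
    - {"x":-9,"y":27.8,"twist":25.6,"jaw":1}
    - {"x":-9,"y":27.8,"z":3,"twist":25.6,"jaw":1}
    - {"x":-9,"y":27.8,"z":3,"twist":25.6,"jaw":1}
    - {"x":-9,"y":27.8,"z":3,"twist":25.6,"jaw":1}
    - {"x":-9,"y":27.8,"z":3,"twist":25.6,"jaw":1}

```text
t: 9.78
tcp_pos: [632.6, 183.5, 182.0]
ee_rot: [2.165, 2.276, 0.002]
ft_force: [-0.1, -0.7, 0.3]
finger_gap: 1.003
grip_force: 0.0
```

Run:
```python
import sys;sys.argv=['w','w4']
exec(open('w.py').read());print(R.from_rotvec(s['ee_rot']).as_matrix().round(3),s['qpos'].round(2))
```

```bash
python3 w.py w4 632,184,21.5,125 632,184,31,5
```

```text
[632.58342694 183.52834913 181.99080567] 9.775 [-0.12934886 -0.68151895  0.29654628]
[[-0.05   0.999  0.002]
 [ 0.999  0.05   0.001]
 [ 0.001  0.002 -1.   ]] [-0.64  0.38  0.41  1.51 -0.15  1.28 -0.16]
[632.58703831 183.59815483 182.01268996] 9.825 [-0.22424595 -0.16973132 -0.82472495]
```

View pics/w4.png

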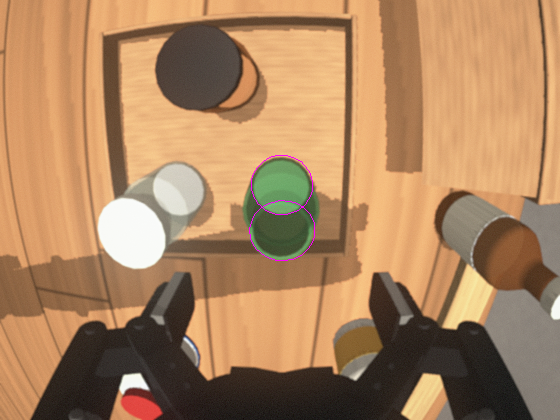

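In the tool's units: 84 mm is 8.4, 78 mm is 7.8.

Request:
jog_arm:
  plan:
    - {"z":4,"jaw":1}
    - {"z":6.5,"jaw":1}
    - {"z":7.8,"jaw":1}
    - {"z":8.4,"jaw":1}
    - {"z":8.4,"jaw":1}
    - {"z":8.4,"jaw":0.2}
    - {"z":8.4,"jaw":0.2}
    - {"z":8.4,"jaw":0.2}
    - {"z":8.4,"jaw":0.2}
    - {"z":8.4,"jaw":0.2}
    - {"z":8.4,"jaw":0.2}
    - {"z":8.4,"jaw":0.2}
  grip_force: 30

```text
t: 11.38
tcp_pos: [632.5, 183.8, 97.7]
ee_rot: [2.165, 2.276, 0.002]
ft_force: [-1.6, -0.4, 5.8]
finger_gap: 0.487
grip_force: 31.2
```

In the tool's units: -118 mm is -11.8, -20 mm is -2.

Request:
jog_arm:
  plan:
    - {"z":-1,"jaw":0.2}
    - {"z":-3,"jaw":0.2}
    - {"z":-6,"jaw":0.2}
    - {"z":-7.5,"jaw":0.2}
    - {"z":-7.5,"jaw":0.2}
    - {"x":-3,"z":-7.5,"jaw":0.2}
    - {"x":-6,"z":-7.5,"jaw":0.2}
    - {"x":-9,"z":-7.5,"jaw":0.2}
    - {"x":-11.8,"z":-7.5,"jaw":0.2}
    - {"x":-11.8,"z":-7.5,"jaw":0.2}
    - {"x":-11.8,"z":-5,"jaw":0.2}
    - {"x":-11.8,"z":-2,"jaw":0.2}
    - {"x":-11.8,"z":-0.9,"jaw":0.2}
    - {"x":-11.8,"z":-0.9,"jaw":0.2}
    - {"x":-11.8,"z":-0.9,"jaw":0.2}

```text
t: 13.25
tcp_pos: [638.8, 66.1, 107.0]
ee_rot: [2.164, 2.276, 0.003]
ft_force: [-0.2, -0.5, -1.3]
finger_gap: 0.49
grip_force: 30.9
```

Request:
jog_arm:
  plan:
    - {"x":0.8,"jaw":0.2}
    - {"x":1.4,"jaw":0.2}
    - {"x":2,"jaw":0.2}
    - {"x":2.6,"jaw":0.2}
    - {"x":3.2,"jaw":0.2}
    - {"x":3.2,"jaw":0.2}

```text
t: 14.0
tcp_pos: [637.1, 96.9, 106.5]
ee_rot: [2.164, 2.274, 0.001]
ft_force: [0.8, -4.3, 1.4]
finger_gap: 0.485
grip_force: 30.2
```

Request:
jog_arm:
  plan:
    - {"x":0.6,"jaw":0.2}
    - {"x":1.2,"jaw":0.2}
    - {"x":1.8,"jaw":0.2}
    - {"x":2.4,"jaw":0.2}
    - {"x":3,"jaw":0.2}
    - {"x":3.6,"jaw":0.2}
    - {"x":4.2,"jaw":0.2}
    - {"x":4.2,"jaw":0.2}

```text
t: 15.0
tcp_pos: [633.5, 140.8, 105.1]
ee_rot: [-2.163, -2.277, 0.001]
ft_force: [1.8, -2.6, -0.5]
finger_gap: 0.489
grip_force: 30.5
```

Run:
```python
from h import *
t=robot.snapshot('top')[:,:,::-1];s=robot.snapshot('side')[:,:,::-1]
cv2.imwrite('pics/t5.png',t);cv2.imwrite('pics/s5.png',s)
def crop(im,x,y,w):
    return cv2.resize(im[max(0,y-int(w*.375)):y+int(w*.375),x-w//2:x+w//2],(400,300),interpolation=cv2.INTER_CUBIC)
a=proj('top',[637,130,80])[0].astype(int);b=proj('side',[637,130,80])[0].astype(int);print(a,b)
cv2.imwrite('pics/tilt.png',np.hstack([crop(t,*a,120),crop(s,*b,120)]))
```

```text
[203 190] [278 164]
```

View pics/tilt.png

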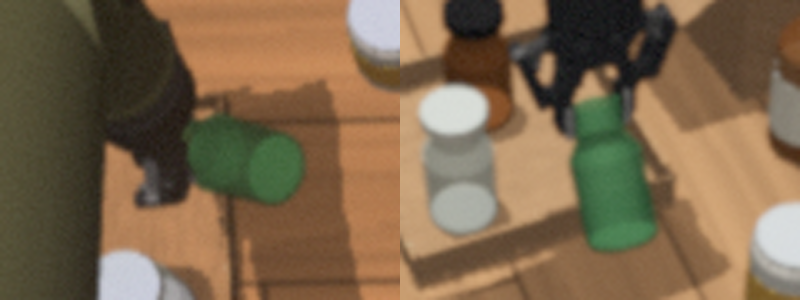

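Create jf.py:
```python
from h import *
from scipy.optimize import minimize
a=np.linspace(0,2*np.pi,60)
def circ(r,z): return np.c_[r*np.cos(a),r*np.sin(a),0*a+z]
def jarfit(imgs,x0,near):
    """x0: base x,y,z, tilt(rad), azimuth of mouth lean"""
    Sc=4;M={}
    for n,im in imgs.items():
        u,v=proj(n,near)[0].astype(int);x,y=max(0,u-70),max(0,v-70);c=im[y:y+140,x:x+140]
        b=cv2.cvtColor(cv2.resize(c,None,fx=Sc,fy=Sc,interpolation=cv2.INTER_CUBIC),cv2.COLOR_BGR2HSV)
        m=cv2.inRange(b,(52,80,30),(88,255,255));k,l,s,_=cv2.connectedComponentsWithStats(m)
        M[n]=((l==1+np.argmax(s[1:,4])),(x,y))
    def hull(n,P,shape,o):
        q=(proj(n,P)-o+.5)*Sc-.5;z=np.zeros(shape,np.uint8);cv2.fillConvexPoly(z,cv2.convexHull((q*16).round().astype(np.int32)),1,shift=4);return z>0
    def cost(v):
        t,h=v[3:];zz=np.r_[np.sin(t)*np.cos(h),np.sin(t)*np.sin(h),np.cos(t)];xx=np.r_[-np.sin(h),np.cos(h),0];B=np.c_[xx,np.cross(zz,xx),zz]
        f=0
        for n,(m,o) in M.items():
            g=lambda P:hull(n,P@B.T+v[:3],m.shape,o)
            body=g(np.vstack([circ(31,0),circ(31,76)]));full=body|g(np.vstack([circ(31,76),circ(21.5,92)]))|g(np.vstack([circ(21.5,90),circ(21.5,120)]))
            f+=((body&~m).sum()+(m&~full).sum())/body.sum()
        return f
    best=None
    for k in range(3):
        s=np.array(x0 if best is None else best.x);sim=np.vstack([s]+[s+d for d in np.diag([8,8,8,.15,.1])*(1 if k%2==0 else -.6)])
        best=minimize(cost,s,method='Nelder-Mead',options=dict(initial_simplex=sim,maxiter=400,xatol=.05,fatol=1e-4))
    return best.x,best.fun,{n:int(m.sum()) for n,(m,_) in M.items()}
```

Run:
```python
from jf import *
im={n:cv2.imread(f'pics/{n[0]}5.png') for n in('top','side')}
print(jarfit(im,[633,65,40,.7,1.6],[637,110,80]))
```

```text
(array([6.38760438e+02, 9.11313055e+01, 3.34532708e+01, 1.91207770e-01,
       2.33383539e+00]), np.float64(0.4149920438462895), {'top': 7758, 'side': 12579})
```

Request:
jog_arm:
  plan:
    - {"jaw":0.2}
    - {"jaw":0.2}
    - {"jaw":0.2}
  grip_force: 80

```text
t: 15.48
tcp_pos: [633.5, 140.1, 105.5]
ee_rot: [-2.164, -2.275, 0.001]
ft_force: [-0.2, -1.4, -2.6]
finger_gap: 0.479
grip_force: 82.1
```

Run:
```python
from jf import *
im={n:cv2.imread(f'pics/{n[0]}5.png') for n in('top','side')}
t=cv2.cvtColor(im['top'],cv2.COLOR_BGR2HSV);s=cv2.cvtColor(im['side'],cv2.COLOR_BGR2HSV)
print('top',[t[y,x].tolist() for x,y in((216,194),(205,190),(226,195),(192,170),(150,180))])
print('side',[s[y,x].tolist() for x,y in((282,175),(277,155),(284,188),(279,145))])
# ascii masks
for n,(x,y) in(('top',(195,170)),('side',(262,135))):
    m=cv2.inRange(cv2.cvtColor(im[n],cv2.COLOR_BGR2HSV),(52,80,30),(88,255,255))[y:y+62,x:x+50]
    print('\n'.join(''.join('#' if v else '.' for v in r) for r in m[::2]))
```

```text
top [[53, 104, 83], [53, 98, 83], [56, 106, 106], [17, 105, 56], [25, 89, 86]]
side [[64, 98, 120], [64, 103, 116], [64, 104, 132], [15, 116, 117]]
..................................................
..................................................
..................................................
..................................................
..................................................
..................................................
................#.................................
.......#.####.#######.............................
......#############.#......#######................
.....##################..###########..............
.....################################.............
.....#################################............
......#.##############################............
........##############################............
.........#############################............
............#.#.....################..............
.......................############...............
...........................#####..................
..................................
[... 1509 characters left out ...]
###############......................
.........###################......................
.........####################.....................
..........####################....................
..........#####################...................
...........####################...................
...........####################...................
...........#####################..................
...........#####################..................
............####################..................
............####################..................
.............################.....................
...............#######............................
..................................................
```

```bash
sed -i 's/(52,80,30)/(42,70,30)/' jf.py
```

Run:
```python
from jf import *
im={n:cv2.imread(f'pics/{n[0]}5.png') for n in('top','side')}
for x0 in([633,65,40,.7,1.6],[633,75,35,.5,1.6]):print(jarfit(im,x0,[637,110,80]))
```

```text
(array([6.37917341e+02, 8.76523122e+01, 3.28960978e+01, 2.83112185e-01,
       1.87932339e+00]), np.float64(0.20099711864083714), {'top': 10420, 'side': 13384})
(array([6.37937538e+02, 8.78668749e+01, 3.16107782e+01, 2.88136907e-01,
       1.83105381e+00]), np.float64(0.20182938790141944), {'top': 10420, 'side': 13384})
```

Run:
```python
import re
src=open('jf.py').read()
src=src.replace('    best=None\n','    if x0 is None: return cost,M\n    best=None\n')
open('jf.py','w').write(src)
from jf import *
im={n:cv2.imread(f'pics/{n[0]}5.png') for n in('top','side')}
cost,M=jarfit(im,None,[637,110,80])
P=np.r_[633.5,140.8,122]
def base(t,h,az=1.62): return np.r_[P-h*np.r_[np.sin(t)*np.cos(az),np.sin(t)*np.sin(az),np.cos(t)],t,az]
for h in(105,110,115):
    print(h,[(round(t,2),round(cost(base(t,h)),3)) for t in np.arange(.3,1.0,.1)])
m,o=M['top'];ys,xs=np.nonzero(m);print('top',o,xs.min()/4+o[0],xs.max()/4+o[0],ys.min()/4+o[1],ys.max()/4+o[1])
m,o=M['side'];ys,xs=np.nonzero(m);print('side',o,xs.min()/4+o[0],xs.max()/4+o[0],ys.min()/4+o[1],ys.max()/4+o[1])
for t in(.5,.7):
  b=base(t,110)
  for n in('top','side'):print(t,n,proj(n,[b[:3],P]).round(1).tolist())
```

```text
105 [(np.float64(0.3), np.float64(0.938)), (np.float64(0.4), np.float64(0.664)), (np.float64(0.5), np.float64(0.445)), (np.float64(0.6), np.float64(0.338)), (np.float64(0.7), np.float64(0.364)), (np.float64(0.8), np.float64(0.441)), (np.float64(0.9), np.float64(0.558))]
110 [(np.float64(0.3), np.float64(0.851)), (np.float64(0.4), np.float64(0.561)), (np.float64(0.5), np.float64(0.327)), (np.float64(0.6), np.float64(0.287)), (np.float64(0.7), np.float64(0.324)), (np.float64(0.8), np.float64(0.419)), (np.float64(0.9), np.float64(0.545))]
115 [(np.float64(0.3), np.float64(0.782)), (np.float64(0.4), np.float64(0.5)), (np.float64(0.5), np.float64(0.314)), (np.float64(0.6), np.float64(0.336)), (np.float64(0.7), np.float64(0.402)), (np.float64(0.8), np.float64(0.511)), (np.float64(0.9), np.float64(0.608))]
top (np.int64(141), np.int64(120)) 198.5 233.5 179.75 205.5
side (np.int64(210), np.int64(99)) 269.75 294.5 146.75 194.0
0.5 top [[222.8, 196.1], [196.0, 187.8]]
0.5 side [[283.0, 188.8], [275.8, 151.8]]
0.7 top [[228.8, 194.5], [196.0, 187.8]]
0.7 side [[285.6, 190.4], [275.8, 151.8]]
```

The rows are not in the units I measure in: shifts go in cm and turns go in units of 0.05 rad. I convert before sending: 7 mm is 0.7, 3 mm is 0.3.

Request:
jog_arm:
  plan:
    - {"jaw":0.2}
    - {"jaw":0.2}
    - {"x":0.3,"jaw":0.2}
    - {"x":0.7,"jaw":0.2}
    - {"x":0.7,"jaw":0.2}
  grip_force: 30

```text
t: 16.1
tcp_pos: [634.2, 142.8, 105.7]
ee_rot: [2.165, 2.272, -0.006]
ft_force: [-0.7, -6.9, -1.6]
finger_gap: 0.473
grip_force: 82.1
```

Request:
jog_arm:
  plan:
    - {"jaw":0.2}
    - {"jaw":0.2}
    - {"jaw":0.2}
    - {"x":-1,"z":-1.5,"jaw":0.2}
    - {"x":-2,"z":-5,"jaw":0.2}
    - {"x":-5,"z":-10,"jaw":0.2}
    - {"x":-5,"z":-10,"jaw":0.2}
    - {"x":-5,"z":-10,"jaw":0.2}
  grip_force: 100

```text
t: 17.1
tcp_pos: [636.3, 97.9, 206.4]
ee_rot: [-2.164, -2.276, -0.003]
ft_force: [-1.3, 0.3, -2.0]
finger_gap: 0.469
grip_force: 101.8
```

Run:
```python
from jf import *
s=robot.observe();im={}
for n in('top','side'): im[n]=robot.snapshot(n)[:,:,::-1].copy();cv2.imwrite(f'pics/{n[0]}6.png',im[n])
p=s['tcp_pos'];print(p)
near=p+[0,-35,-25]
cost,M=jarfit(im,None,near)
for n,(m,o) in M.items(): ys,xs=np.nonzero(m);print(n,len(xs),xs.min()/4+o[0],xs.max()/4+o[0],ys.min()/4+o[1],ys.max()/4+o[1])
P=p+[0,0,17]
def base(t,h,az=1.62): return np.r_[P-h*np.r_[np.sin(t)*np.cos(az),np.sin(t)*np.sin(az),np.cos(t)],t,az]
for h in(105,110,115): print(h,[(round(t,2),round(float(cost(base(t,h))),3)) for t in np.arange(.5,.95,.05)])
print(jarfit(im,base(.67,110),near))
```

```text
[636.33668822  97.93760537 206.35223962]
top 12397 209.5 246.25 166.25 194.75
side 15606 275.5 302.0 128.25 180.5
105 [(np.float64(0.5), 0.483), (np.float64(0.55), 0.423), (np.float64(0.6), 0.394), (np.float64(0.65), 0.407), (np.float64(0.7), 0.428), (np.float64(0.75), 0.464), (np.float64(0.8), 0.517), (np.float64(0.85), 0.578), (np.float64(0.9), 0.638)]
110 [(np.float64(0.5), 0.366), (np.float64(0.55), 0.321), (np.float64(0.6), 0.334), (np.float64(0.65), 0.351), (np.float64(0.7), 0.373), (np.float64(0.75), 0.418), (np.float64(0.8), 0.483), (np.float64(0.85), 0.561), (np.float64(0.9), 0.628)]
115 [(np.float64(0.5), 0.334), (np.float64(0.55), 0.332), (np.float64(0.6), 0.355), (np.float64(0.65), 0.38), (np.float64(0.7), 0.419), (np.float64(0.75), 0.475), (np.float64(0.8), 0.54), (np.float64(0.85), 0.6), (np.float64(0.9), 0.668)]
(array([6.41744815e+02, 4.52093567e+01, 1.32291212e+02, 2.77423416e-01,
       2.08339652e+00]), np.float64(0.23155073480876004), {'top': 12397, 'side': 15606})
```

Run:
```python
from jf import *
im={n:cv2.imread(f'pics/{n[0]}6.png') for n in('top','side')}
P=np.r_[636.3,97.9,223.4];az=1.62;t=.62;h=112
zz=np.r_[np.sin(t)*np.cos(az),np.sin(t)*np.sin(az),np.cos(t)];xx=np.r_[-np.sin(az),np.cos(az),0];B=np.c_[xx,np.cross(zz,xx),zz];b=P-h*zz
print(b)
for n,(x,y) in(('top',(196,158)),('side',(262,118))):
    hs=cv2.cvtColor(im[n],cv2.COLOR_BGR2HSV);m=cv2.inRange(hs,(42,70,30),(88,255,255))>0
    Z=np.zeros((420,560),np.uint8)
    for k,C_ in enumerate([np.vstack([circ(21.5,90),circ(21.5,120)]),np.vstack([circ(31,0),circ(31,76)]),circ(31,0)]):
        q=proj(n,C_@B.T+b);cv2.fillConvexPoly(Z,cv2.convexHull((q*16).round().astype(np.int32)),k+1,shift=4)
    for r in range(y,y+66,2): print(''.join(('.abc' if not m[r,c] else '#ABC')[Z[r,c]] for c in range(x,x+54)))
    print()
```

```text
[639.50068334  32.9028206  132.24561285]
......................................................
......................................................
......................................................
......aaaaaa.........bbbbb............................
...aaaaaaaaaaaaaaabbbbBBBBbbbbbb......................
..aaaaaaaaaaaaABBBBBBBBBBBBBBBbbbbbbbb................
.aaaaaaaaaaaaaBBBBBBBBBBBBBBBBBBBBBbbbbbbbbb..........
aaaaaaaaaaaaabBBBBBBBBBBBBBBBBBBBBBBBBBBBCCcccccc.....
aaaaaaaaaaaabBBBBBBBBBBBBBBBBBBBBBBBBBCCCCCCCCCcccc...
aaaaaaaaaaaabBBBBBBBBBBBBBBBBBBBBBBBCCCCCCCCCCCCCccc..
aaaaaaaaaaabbbBBBBBBBBBBBBBBBBBBBBBCCCCCCCCCCCCCCCccc.
.aaaaaaaaaabbbBBBBBBBBBBBBBBBBBBBBBCCCCCCCCCCCCCCCccc.
...aaaaaaaaabbBBBBBBBBBBBBBBBBBBBBCCCCCCCCCCCCCCCCccc.
........aaaabbbbBBBBBBBBBBBBBBBBBBCCCCCCCCCCCCCCCCccc.
.............bbbBBBBBBBBBBBBBBBBBBCCCCCCCCCCCCCCCCccc.
..............bbBBBBBBBBBBBBBBBBBBCCCCCCCCCCCCCCCccc..
................bbbbbbbbbbbBBBBBBBCCCCCCCCCCCCCCccc...
.......................bbbbbbbbbBBBCCCCCCCCCCCcccc....
...............................bbbbbbCCCCCccccc.......
..............
[... 1871 characters left out ...]
bBBBBBBBBBBBBBBBBBBBBBBbbb..............
..............bBBBBBBBBBBBBBBBBBBBBBBBbb..............
..............bbBBBBBBBBBBBBBBBBBBBBBBbb..............
...............bBBBBBBBBBBBBBBBBBBBBBBbbb.............
...............bbBBBBBBBBBBBBBBBBBBBBBBbb.............
................bBBBBBBBBBBBBBBBBBBBBBBbbb............
................bBBBBBBBBBBBBBBBBBBBBBBBbb............
.................bBBBBBBBBBBBBBBBBBBBBBBbbb...........
.................bBBBBBBBBCCCCCCCCCCCCCCccc...........
..................bBBCCCCCCCCCCCCCCCCCccc.............
..................bCCCCCCCCCCCCCCCCCcc................
...................cccCCCCCcccc.......................
......................................................
```

```bash
sed -i 's/circ(31,0),circ(31,76)/circ(28.5,1),circ(28.5,76)/; s/circ(31,76),circ(21.5,92)/circ(28.5,76),circ(19.5,92)/; s/circ(21.5,90),circ(21.5,120)/circ(19.5,90),circ(19.5,118)/' jf.py
```

Create pf.py:
```python
from jf import *
def pfit(im,P,az):
    near=P-[50*np.cos(az)*.65,50*np.sin(az)*.65,40];cost,M=jarfit(im,None,near)
    # v: P offset xyz(mm), tilt, az ; h fixed 112
    def base(v):
        z=np.r_[np.sin(v[3])*np.cos(v[4]),np.sin(v[3])*np.sin(v[4]),np.cos(v[3])];return np.r_[P+v[:3]-112*z,v[3:]]
    f=lambda v:cost(base(v))+.002*((v[:3]**2).sum()/9+((v[4]-az)/.05)**2)
    v=np.r_[0,0,0,.65,az]
    for k in range(2):
        r=minimize(f,v,method='Nelder-Mead',options=dict(initial_simplex=np.vstack([v]+[v+d for d in np.diag([4,4,4,.1,.05])]),maxiter=400));v=r.x
    return v,r.fun,base(v)
```

Run:
```python
from pf import *
im={n:cv2.imread(f'pics/{n[0]}6.png') for n in('top','side')}
print(pfit(im,np.r_[636.3,97.9,223.4],1.62))
for n in im: print(n,pfit({n:im[n]},np.r_[636.3,97.9,223.4],1.62))
```

```text
(array([ 0.25858704, -2.30840001, -0.29100947,  0.54035767,  1.63912565]), np.float64(0.134694923306929), array([6.40492495e+02, 3.81084666e+01, 1.27066220e+02, 5.40357670e-01,
       1.63912565e+00]))
top (array([ 0.93520331, -5.70398824, -2.21505678,  0.49137245,  1.68997581]), np.float64(0.07546889342650878), array([6.43518425e+02, 3.97251946e+01, 1.22436098e+02, 4.91372445e-01,
       1.68997581e+00]))
side (array([ 0.87753271, -2.06887402, -1.54879998,  0.48404001,  1.64166924]), np.float64(0.04086515809396917), array([6.40868351e+02, 4.38417776e+01, 1.22717525e+02, 4.84040008e-01,
       1.64166924e+00]))
```

Request:
jog_arm:
  plan:
    - {"jaw":0.3}
    - {"jaw":0.3}
    - {"x":2,"z":5,"jaw":0.3}
    - {"x":3,"z":8.5,"jaw":0.3}
    - {"x":4,"z":10,"jaw":0.3}
    - {"x":4,"z":10,"jaw":0.3}
  grip_force: 35

```text
t: 17.95
tcp_pos: [634.0, 137.4, 105.1]
ee_rot: [-2.163, -2.277, 0.002]
ft_force: [-0.2, -0.2, -1.7]
finger_gap: 0.469
grip_force: 101.6
```

Request:
jog_arm:
  plan:
    - {"x":0.8,"jaw":0.3}
    - {"x":1.4,"jaw":0.3}
    - {"x":1.8,"jaw":0.3}
    - {"x":2.2,"jaw":0.3}
    - {"x":2.6,"jaw":0.3}
    - {"x":2.6,"jaw":0.3}
    - {"x":2.6,"jaw":0.3}

```text
t: 18.82
tcp_pos: [635.0, 156.2, 107.7]
ee_rot: [2.165, 2.267, -0.005]
ft_force: [1.0, -10.2, -0.0]
finger_gap: 0.469
grip_force: 100.7
```

In the tool's units: 4 mm is 0.4, -100 mm is -10.

Request:
jog_arm:
  plan:
    - {"x":0.4,"jaw":0.3}
    - {"x":0.4,"jaw":0.3}
    - {"x":-0.8,"z":-0.5,"jaw":0.3}
    - {"x":-2,"z":-5,"jaw":0.3}
    - {"x":-5,"z":-10,"jaw":0.3}
    - {"x":-5,"z":-10,"jaw":0.3}
    - {"x":-5,"z":-10,"jaw":0.3}
    - {"x":-5,"z":-10,"jaw":0.3}

```text
t: 19.82
tcp_pos: [634.6, 114.3, 204.4]
ee_rot: [-2.162, -2.277, 0.002]
ft_force: [0.5, 0.3, -2.3]
finger_gap: 0.47
grip_force: 100.5
```

Create m.py:
```python
import sys
from pf import *
s=robot.observe();im={}
for n in('top','side'): im[n]=robot.snapshot(n)[:,:,::-1].copy();cv2.imwrite(f'pics/{n[0]}{sys.argv[1]}.png',im[n])
A=R.from_rotvec(s['ee_rot']).as_matrix();x=A[:,0];az=np.arctan2(x[1],x[0]);p=s['tcp_pos'];print(p,az,A[:,2].round(3),s['t'])
print(*pfit(im,p+[0,0,17],az))
for n in im: print(n,*pfit({n:im[n]},p+[0,0,17],az))
```

```bash
python3 m.py 7
```

```text
[634.55459599 114.29024601 204.39533943] 1.622683232441865 [-0.002  0.001 -1.   ] 19.825
[ 1.62408269 -1.51329287 -1.15877703  0.66444742  1.63181763] 0.09535375982815963 [640.39031191  43.84358202 132.06370665   0.66444742   1.63181763]
top [ 1.20922403 -3.2014375  -2.67955521  0.63867226  1.65307456] 0.05226569173885085 [6.41251058e+02 4.45481225e+01 1.28792332e+02 6.38672262e-01
 1.65307456e+00]
side [ 2.1407421  -1.0347104  -2.00459449  0.57948123  1.65182326] 0.03168608159790409 [6.41659290e+02 5.21266798e+01 1.25675100e+02 5.79481235e-01
 1.65182326e+00]
```

Request:
jog_arm:
  plan:
    - {"x":2,"z":5,"jaw":0.3}
    - {"x":3.5,"z":8.5,"jaw":0.3}
    - {"x":4.6,"z":10,"jaw":0.3}
    - {"x":5.4,"z":10,"jaw":0.3}
    - {"x":5.8,"z":10,"jaw":0.3}
    - {"x":6.2,"z":10,"jaw":0.3}
    - {"x":6.2,"z":10,"jaw":0.3}
    - {"x":4.2,"z":9,"jaw":0.3}
    - {"x":3,"z":5,"jaw":0.3}
    - {"x":0.4,"jaw":0.3}
    - {"x":0.4,"jaw":0.3}
    - {"x":0.4,"jaw":0.3}
    - {"x":0.4,"jaw":0.3}

```text
t: 21.55
tcp_pos: [634.3, 117.8, 204.3]
ee_rot: [-2.162, -2.276, 0.003]
ft_force: [0.3, -0.2, -1.4]
finger_gap: 0.473
grip_force: 99.9
```

```bash
python3 m.py 8
```

```text
[634.34602654 117.83308474 204.30038239] 1.6223490491495283 [-0.003  0.    -1.   ] 21.55
[ 1.09075343 -3.09388039  1.07773321  0.72147614  1.62309536] 0.09650321597654785 [639.30385294  40.86505265 138.28497999   0.72147614   1.62309536]
top [ 1.07960123 -5.11799005 -2.14956119  0.686755    1.65345129] 0.04765693242677639 [641.28839852  41.94603808 132.54037988   0.686755     1.65345129]
side [ 2.72094968 -0.86845951 -0.87637369  0.59213259  1.65181943] 0.029051944454353905 [6.42126252e+02 5.46589334e+01 1.27491751e+02 5.92132592e-01
 1.65181943e+00]
```

In the tool's units: -150 mm is -15, -108 mm is -10.8, -0.85 rad is -17.

Request:
jog_arm:
  plan:
    - {"z":-3,"jaw":0.3}
    - {"z":-7.3,"jaw":0.3}
    - {"x":-3,"y":-1.4,"z":-7.3,"twist":-2.8,"jaw":0.3}
    - {"x":-7,"y":-3.3,"z":-7.3,"twist":-5.6,"jaw":0.3}
    - {"x":-11,"y":-5.1,"z":-7.3,"twist":-8.4,"jaw":0.3}
    - {"x":-15,"y":-7,"z":-7.3,"twist":-11.2,"jaw":0.3}
    - {"x":-19,"y":-8.9,"z":-7.3,"twist":-14,"jaw":0.3}
    - {"x":-23,"y":-10.8,"z":-7.3,"twist":-17,"jaw":0.3}
    - {"x":-27,"y":-12.6,"z":-7.3,"twist":-17,"jaw":0.3}
    - {"x":-31,"y":-14.5,"z":-7.3,"twist":-17,"jaw":0.3}
    - {"x":-33.5,"y":-15.6,"z":-7.3,"twist":-17,"jaw":0.3}
    - {"x":-34.8,"y":-16.3,"z":-7.3,"twist":-17,"jaw":0.3}
    - {"x":-34.8,"y":-16.3,"z":-7.3,"twist":-17,"jaw":0.3}
    - {"x":-34.8,"y":-16.3,"z":-7.3,"twist":-17,"jaw":0.3}
    - {"x":-34.8,"y":-16.3,"z":-7.3,"twist":-17,"jaw":0.3}

```text
t: 23.52
tcp_pos: [490.7, -237.5, 278.6]
ee_rot: [-1.03, -2.968, -0.001]
ft_force: [-1.1, 0.2, -0.5]
finger_gap: 0.469
grip_force: 99.7
```

```bash
python3 m.py 9
```

```text
[ 490.71804571 -237.48447033  278.60788667] 2.473424570747791 [-0.  0. -1.] 23.525
[ 3.44163778 -0.23495215 -1.4727373   0.72978051  2.48113823] 1.0134232478690557 [ 553.12844524 -283.52832121  210.65922508    0.72978051    2.48113823]
top [ 0.51089525  0.13061561 -0.49609694  0.25826724  2.45600197] 0.8984834504094213 [ 5.13370839e+02 -2.55464822e+02  1.86826383e+02  2.58267240e-01
  2.45600197e+00]
side [ 3.54954067 -1.06165179  0.18649594  0.72316469  2.48102774] 0.01731403280527225 [ 552.79390813 -284.02168798  211.82627812    0.72316469    2.48102774]
```

In the tool's units: 4 mm is 0.4, 3 mm is 0.3.

Request:
jog_arm:
  plan:
    - {"x":0.4,"y":-0.2,"z":0.3,"jaw":0.3}
    - {"x":0.4,"y":-0.2,"z":0.3,"jaw":0.3}
    - {"x":0.4,"y":-0.2,"z":0.3,"jaw":0.3}
    - {"x":0.4,"y":-0.2,"z":0.3,"jaw":0.3}
    - {"x":0.4,"y":-0.2,"z":0.3,"jaw":0.3}

```text
t: 24.25
tcp_pos: [485.7, -238.2, 275.9]
ee_rot: [1.034, 2.966, 0.0]
ft_force: [-0.4, 0.4, -2.5]
finger_gap: 0.472
grip_force: 99.7
```

Run:
```python
from pf import *
s=robot.observe();im=robot.snapshot('side')[:,:,::-1].copy();w=robot.snapshot('wrist')[:,:,::-1]
p=s['tcp_pos'];v=pfit({'side':im},p+[0,0,17],2.475);print(p,v,np.abs(s['qd']).max(),s['t'])
b=v[2][:3];o=np.r_[607.3,-330.1,115];z=np.r_[-.508,.394,.766];q=b-o;print('along',q@z,'off',np.linalg.norm(q-(q@z)*z))
j=np.r_[np.sin(v[0][3])*np.cos(v[0][4]),np.sin(v[0][3])*np.sin(v[0][4]),np.cos(v[0][3])];print('ang',np.degrees(np.arccos(j@z)))
cv2.line(im,*[tuple(map(int,k)) for k in proj('side',[o,o+120*z])],(255,0,255),1)
cv2.imwrite('pics/fin.png',np.hstack([cv2.resize(im[195:405,200:480],(400,300)),cv2.resize(w,(400,300))]))
```

```text
[ 485.67449457 -238.15059433  275.85585119] (array([ 3.78023667, -1.47563652,  0.1511269 ,  0.71633824,  2.48738431]), np.float64(0.016521306643270492), array([ 547.81271583, -284.37899307,  208.53487673,    0.71633824,
          2.48738431])) 0.001800852818277682 24.25
along 119.88133266393318 off 2.6816976145337468
ang 0.9662407869794362
```

View pics/fin.png

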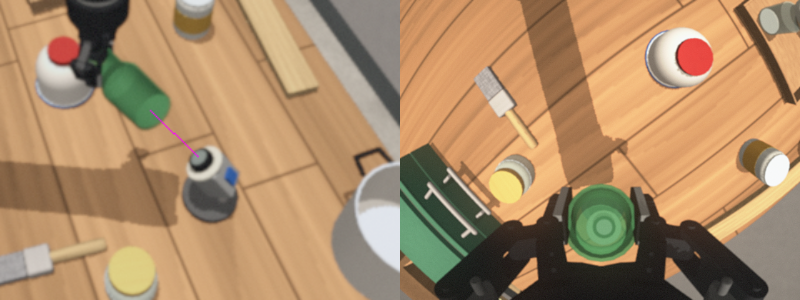

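The left crop shows the jar's base at about (155,112), on the line of sight from the lens at (200,157). In the right crop the lens shows through the jar, and the lid sits on the bowl at about (695,57).

```bash
python3 -c "
from rig import robot
print(robot.sign_off())"
```

```text
the job is handed in; nothing more can be done
None
```

The job is handed in at about 24 s: the red lid rests on the middle of the bowl, and the gripper holds the green jar steady with its base facing the lens, by my image fit about 120 mm away, 3 mm off centre and 1° off the line of sight; the hand-in returned no verdict.

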